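Open the battery cover of the kiln thermometer

TASK

The batteries of the kiln thermometer, the grey case with the round gauge on top, are due for a change. Slide its steel thumb latch sideways all the way across so that the black battery cover springs fully open, then take your hand away. Leave the cover of the igniter box, the similar grey case with three round sockets in a row, shut.

Things in the scene. Friction and masses are not known exactly. Their poses are not given: they have to be found in the camera images.
- meter_thumb (a point): Centre of the top of the thermometer latch's steel thumb knob, 24 (x) by 12 (y) mm, 25 mm above the flat case top, 85 above the table; moves with the latch. Site axes: z up, y the way the latch slides to release, x from knob to cover. Free flat case top: 60 mm in -y, 100 in +y, 25 in -x of the knob. Push its -y face, or pinch across y.
- meter_latch (a joint): Travel (m) of that latch along the point's +y: 0 latched, 0.022 end stop; starts at 0 to 0.004; lets the cover go at about 0.014. About 3 N moves it; it stays where it is left. A plate 16 mm wide (y), its top 9 mm above the case top, runs from under the knob to 50 mm in +x of its centre, hooking over the cover's tab.
- meter_cover (a joint): Angle (rad) of the thermometer's battery cover: 0 shut, 1.8 fully open. Black plate 72 (x) by 92 (y) by 5 mm, beginning 50 mm in +x of the knob, hinged at its far edge; a light spring (2 N at its free edge) swings it up and away in about 1 s. The case is fixed, grey, 180 x 200 x 60 mm; its round gauge, 68 mm wide, is beside the cover in +y.
- igniter_cover (a joint): Angle (rad) of the like cover on the igniter box: 0 shut; must stay shut. That box is a fixed grey case of the same size, latch and cover, but with a row of three round sockets, 28 mm wide, in place of the gauge. One case stands left and one right of the robot's middle line, either way round, 0.4 to 0.55 m apart, each turned up to 0.4 rad.

How it is judged:
By the outcome, as a careful person would: the job done as asked, in the order asked, and still so for the second after the job is handed in, with the robot touching nothing.
It also fails if it takes over 32 s, if anything falls off the work surface, if the arm or the gripper's body presses on something with over 40 N, if the wrist force passes 120 N, or if a joint passes its speed limit or range.

ROBOT

A 7-joint arm with a two-finger parallel gripper is mounted at the origin on the work surface. World frame = base frame: x ahead of the robot, y to its left, z up, the work surface at z = 0. Lengths are in m, angles in degrees, forces in N, time in s.
With the tool pointing down it reaches from about 0.35 to 0.9 m from the base axis. Payload 19.9 kg.
Tool frame: the origin (TCP) lies midway between the tips of the shut fingers; the grasp point (between the pads) lies 19 mm behind it; z points along the fingers, x is the direction in which the jaws open and shut, and the axes are right-handed (so a half turn about z gives the same grasp; the last joint's range is limited). The gripper opens to 85 mm and grips with 20 to 120 N. Pads are 22 mm wide; open, the fingers measure 114 mm over their backs; the gripper's body (76 mm by 85 mm) begins 54 mm behind the grasp point. The pads swing forward as they close: fully open they stand 13 mm farther back than shut.
Start: joints at [70.273, 23.915, -0.59, 92.452, 0.269, 63.638, -3.037], TCP at [0.186, -0.597, 0.231] pointing down, gripper open.
Joint ranges: [-161.28, 161.28], [-22.2, 115.67], [-73.04, 71.86], [3.21, 147.25], [-68.34, 248.33], [10.77, 114.83], [-161.83, 161.83]. Speed limits (degrees/s): [108.29, 108.29, 136.94, 136.94, 172.46, 172.46, 172.46].

INTERFACE

Orientations are given as [roll, pitch, yaw] about the fixed x, y, z axes, in that order (R = Rz(yaw) Ry(pitch) Rx(roll)).
In Python, from rig import status, vision, sign_off, models gives the robot as it stands.
- The arm moves only by the tool carry_out, never from a script. Its arguments are lists of equal length, an entry for each row: "delta_pos": the shift along the tool's x, y, z scaled (see below), a list of three; "dr": the turn, a rotation vector about the tool's x, y, z scaled (see below), a list of three; "claw": the opening, from 0 (shut) to 1 (fully open). A call has 1 to 5 rows; each row shifts and turns the commanded pose from where the row before left it, along the tool's axes as they then stand; what a row does not reach is not made up. The controller multiplies each number of a shift by 0.06 m and each number of a turn by 5 degrees. A row lasts 1/8 s, in which the tool goes at most 62.5 mm and 10.7 degrees, less where a joint would pass 70% of its speed; a pose out of reach is approached as far as the arm can. A call with a number of a shift or a turn outside -1 to 1 is refused whole. A call with a gripper value outside its range is refused whole. The fingers move at their own pace and stop on an object; "grip_force" is the grip in N (left out, the last holds). Time passes only in rows, so rows that do not move let the fingers close. It gives the time, the measured TCP pose, the force and the opening at its end, in the units of the state.
- status.state(): the state, without advancing time (a new reading comes with each control period).
- vision.grab_frame(name): name is "scene" or "top" or "wrist"; returns (picture, depth): 480x640x3 uint8, red, green, blue; 480x640 float32, m along the optical axis (not along the pixel's ray), 0 where there is no reading.
- vision.camera_params(name): a dict with "K" (3x3 intrinsics, pixels), "pose" (4x4, takes a point from camera to world coordinates); the wrist camera has in their place "mount" (4x4, takes a point from camera to tool coordinates, whose origin is the TCP and whose axes are the tool frame's). Camera axes: x right, y up, looking along -z (the intrinsics and any distortion apply to the point x, -y, -z); pixel columns grow to the right and rows downward; lengths in m; the calibration is good to about 2 mm. A picture is of the moment at which its call begins: read the wrist's pose just before it. camera_params takes no time and is no camera call.
- sign_off(): hands the job in, once; it reports no verdict.
Trained networks look in the newest picture that a camera, given by its name, has taken for a name from the list of things; names that differ only in an ending like _2 or _b are one class to them, and where a whole thing is asked for, a point or a joint stands for the part that bears it (a point fixed in the world has none). Each returns a list of dicts, best first, with "score" (0 to 1); they miss things now and then, are a little off and sometimes report something else, mostly with a low value. They report only what shows in the picture. A call takes as long as a camera call.
- models.spot_in(name, camera): "uv" ([column, row] in pixels, amid what is visible of it).
- models.outline_of(name, camera): "mask" (480x640 bool, what is visible of it) and "uv" ([column, row] in pixels, amid what is visible of it).
- models.mark_of(name, camera): "uv" ([column, row] in pixels: a listed point, or the origin of a listed thing).
The state is a dict: "clock": time; "joint_positions": joint angles; "qd": joint speeds; "tau": joint torques, N m; "tool_pos": TCP position; "eef_rot": TCP orientation; "wrist_force": force on the tool from outside, world axes, zero at the start; "moment": the same for the moment, N m; "width": finger opening in m.
Only numpy, scipy, OpenCV 4.12 (cv2) and the standard library are available. Lean on these libraries where they do the work, as an engineer would, in place of code of your own. Each camera call takes 0.05 s, during which the arm holds its last target.

## Working session

There is one attempt and no reset: what is moved stays moved. The work goes in short steps, Python scripts to look and compute and a tool call to move; the robot and the scene stay as the last step left them, time stands still between calls to the robot, and variables do not carry over. Pictures are saved under pics/ and viewed, and the job is handed in when it is done.

Besides the shell and the picture viewer there is one more tool, called after "Request:" in YAML: its name, and indented under it one key for each argument. carry_out: Moves the arm, as the interface text tells. Its arguments: {"type":"object","properties":{"delta_pos":{"type":"array","items":{"type":"array","items":{"type":"number","minimum":-1,"maximum":1}}},"dr":{"type":"array","items":{"type":"array","items":{"type":"number","minimum":-1,"maximum":1}}},"claw":{"type":"array","items":{"type":"number"}},"grip_force":{"type":"number"}},"required":["delta_pos","dr","claw"]}

```bash
mkdir -p pics; cat > h.py <<'E'
import numpy as np,cv2
from rig import status,vision,models
def px2w(cam,uv,depth,P=None):
    p=vision.camera_params(cam); K=np.array(p["K"]); T=np.array(p["pose"]) if P is None else P
    x=(uv[0]-K[0,2])/K[0,0]*depth; y=(uv[1]-K[1,2])/K[1,1]*depth
    return (T@[x,-y,-depth,1])[:3]
def ray_z(cam,uv,z):
    a=px2w(cam,uv,0.0);b=px2w(cam,uv,1.0);t=(z-a[2])/(b[2]-a[2]);return a+t*(b-a)
E
python3 - <<'E'
from h import *
print(status.state())
for c in ["top","scene"]:
    im,d=vision.grab_frame(c); cv2.imwrite(f"pics/{c}0.png",im[:,:,::-1]); np.save(f"{c}0.npy",d)
    p=vision.camera_params(c); print({k:np.round(v,3).tolist() if k in("K","pose") else v for k,v in p.items()})
    for r in models.mark_of("meter_thumb",c): 
        uv=r["uv"]; print(c,r, ray_z(c,uv,.085))
    for n in ["meter_cover","igniter_cover"]:
        for r in models.spot_in(n,c): print(c,n,r,ray_z(c,r["uv"],.06))
E
```

```text
{'clock': 0.0, 'joint_positions': array([70.27376331, 23.94704142, -0.59012407, 92.4862022 ,  0.27004558,
       63.637918  , -3.03618903]), 'qd': array([-0.01639575,  0.01694892, -0.02389746,  0.03041654, -0.03197028,
        0.0050836 ,  0.09432985]), 'tau': array([ 4.26052356e-04, -8.64449358e+01,  6.78679459e-01, -4.34897125e+01,
        1.90117734e-02,  7.46329199e-03,  7.02225589e-05]), 'tool_pos': array([ 0.18624313, -0.59623689,  0.23066618]), 'eef_rot': array([ 1.79994014e+02,  6.95660265e-02, -7.26504205e+01]), 'wrist_force': array([-0.95577703, -0.18779638,  0.44922008]), 'moment': array([0.05072448, 0.04881554, 0.00305368]), 'width': 0.08537661783467258}
{'K': [[510.094, 0.0, 322.921], [0.0, 510.094, 236.716], [0.0, 0.0, 1.0]], 'pose': [[-0.001, 0.994, -0.108, 0.499], [-1.0, -0.002, -0.007, -0.061], [-0.007, 0.108, 0.994, 0.975], [0.0, 0.0, 0.0, 1.0]]}
top {'uv': [183.2, 315.9], 'score': 0.68} [0.45879105 0.18701401 0.085     ]
top meter_cover {'uv': [193.9, 269.6], 'score': 0.85} [0.53986052 0.17712231 0.06      ]
top igniter_cover {'uv': [458.8, 270.5], 'score': 0.95} [ 0.53772858 -0.2974106   0.06      ]
{'K': [[519.334, 0.0, 310.704], [0.0, 519.334, 242.526], [0.0, 0.0, 1.0]], 'pose': [[0.856, -0.442, 0.267, 0.783], [0.516, 0.744, -0.424, -0.383], [-0.012, 0.501, 0.866, 0.776], [0.0, 0.0, 0.0, 1.0]]}
scene {'uv': [324.6, 118.3], 'score': 0.58} [0.45842203 0.18744351 0.085     ]
scene meter_cover {'uv': [362.4, 147.3], 'score': 0.8} [0.53959642 0.18239334 0.06      ]
scene igniter_cover {'uv': [196.8, 376.0], 'score': 0.92} [ 0.53599823 -0.29672758  0.06      ]
```

View pics/top0.png

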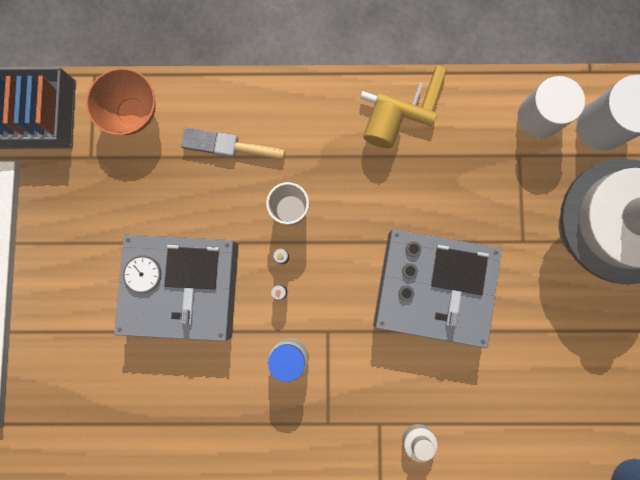

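View pics/scene0.png

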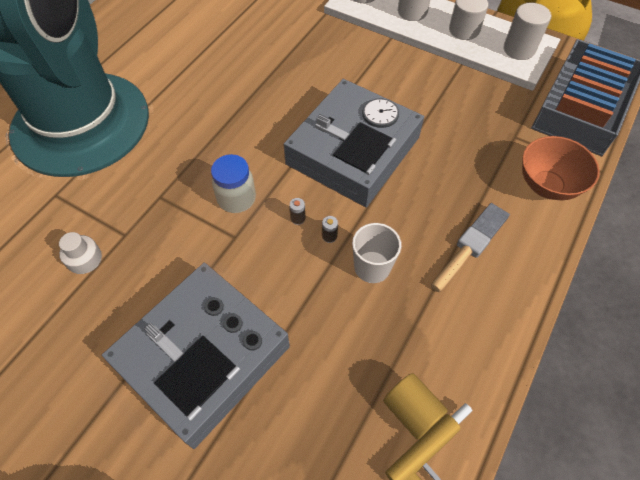

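The thermometer is the left case: gauge at (141,274), knob at about (187,314), cover at (191,268) in the top view. The igniter box, with its three sockets, is on the right. Next I'll get the case's yaw from the geometry.

```bash
python3 - <<'E'
from h import *
d=np.load("top0.npy"); p=vision.camera_params("top");K=np.array(p["K"]);T=np.array(p["pose"])
v,u=np.mgrid[:480,:640]
P=np.stack([(u-K[0,2])/K[0,0]*d,-(v-K[1,2])/K[1,1]*d,-d,np.ones_like(d)],-1)@T.T
x,y,z=P[...,0],P[...,1],P[...,2]
m=(d>0)&(x>.35)&(x<.7)&(y>.02)&(y<.38)&(abs(z-.06)<.006)
n,l=cv2.connectedComponents(m.astype(np.uint8)); k=np.argmax(np.bincount(l[m]));m=l==k
r=cv2.minAreaRect(np.stack([x[m],y[m]],1).astype(np.float32)); print("case",r, z[m].mean())
im=cv2.imread("pics/top0.png")
mk=(d>0)&(x>.40)&(x<.51)&(y>.12)&(y<.26)&(z>.077)&(z<.1)
print(mk.sum(), x[mk].mean(),y[mk].mean(),z[mk].mean(),np.median(z[mk]))
print(cv2.minAreaRect(np.stack([x[mk],y[mk]],1).astype(np.float32)))
cv2.imwrite("pics/crop.png",cv2.resize(im[225:350,105:250],None,fx=5,fy=4.6,interpolation=cv2.INTER_CUBIC)[:600,:800])
mo=models.outline_of("meter_cover","top")
for o in mo[:1]:
    mm=o["mask"]&(abs(z-.06)<.015); print("cover",cv2.minAreaRect(np.stack([x[mm],y[mm]],1).astype(np.float32)))
E
```

```text
case ((0.5093313455581665, 0.21407169103622437), (0.2016715705394745, 0.18001104891300201), 86.90705108642578) 0.06016412881333814
108 0.4579240006614312 0.18610485827687645 0.08450758586273802 0.08459738064558081
((0.457705020904541, 0.18687541782855988), (0.012639126740396023, 0.02295629307627678), 85.98925018310547)
cover ((0.5436726808547974, 0.18235382437705994), (0.09415655583143234, 0.07213298231363297), 86.73722076416016)
```

View pics/crop.png

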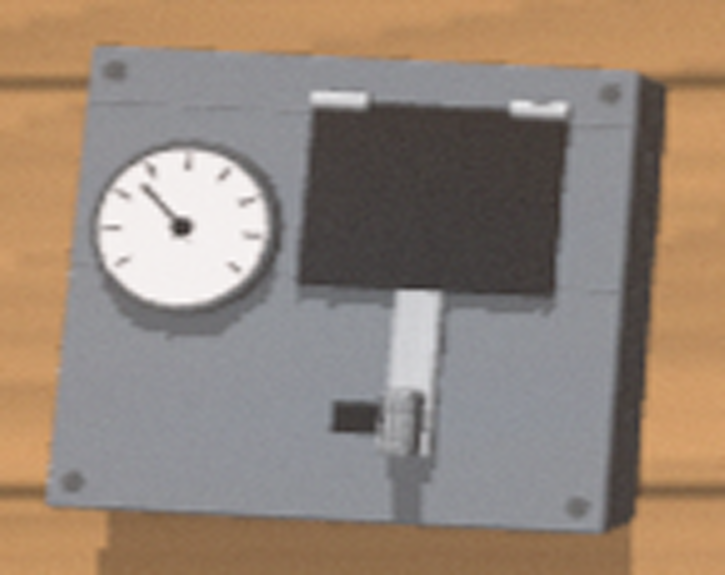

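```bash
cat > plan.py <<'E'
from h import *
from scipy.spatial.transform import Rotation as R
from scipy.optimize import fsolve
s=status.state();p0=np.array(s["tool_pos"]);R0=R.from_euler("xyz",s["eef_rot"],degrees=True)
th=np.radians(-3.1);sx=np.array([np.cos(th),np.sin(th),0]);sy=np.array([-np.sin(th),np.cos(th),0]);k=np.array([.458,.187,.085])
E
python3 - <<'E'
from plan import *
def sim(a,b,c,n=20,dz=-.7):
    p=p0.copy();r=R0;o=[]
    for i in range(n):
        p=p+r.apply([.06*a,.06*b,.06*c]); r=r*R.from_rotvec([0,0,np.radians(5*dz)]);o.append(p)
    return p,r,o
t=k-.042*sy; t[2]=.21
f=lambda v:sim(*v)[0]-t
v=fsolve(f,[-.2,-.7,0]);print(t,v)
p,r,o=sim(*np.round(v,2));print(p,r.as_euler("xyz",degrees=True));print(np.round(o[::4],3))
E
```

```text
[0.45572869 0.14506146 0.21      ] [-0.23298971 -0.66023195  0.01773395]
[0.45816598 0.14272122 0.20728027] [-1.79993425e+02  5.02627087e-03 -2.65132565e+00]
[[ 0.22  -0.572  0.23 ]
 [ 0.338 -0.453  0.225]
 [ 0.423 -0.309  0.22 ]
 [ 0.471 -0.148  0.216]
 [ 0.479  0.019  0.211]]
```

Request:
carry_out:
  delta_pos:
    - [-0.23,-0.66,0.02]
    - [-0.23,-0.66,0.02]
    - [-0.23,-0.66,0.02]
    - [-0.23,-0.66,0.02]
    - [-0.23,-0.66,0.02]
  dr:
    - [0,0,-0.7]
    - [0,0,-0.7]
    - [0,0,-0.7]
    - [0,0,-0.7]
    - [0,0,-0.7]
  claw: [0,0,0,0,0]
  grip_force: 40

```text
clock: 1.08
tool_pos: [0.3387, -0.4515, 0.2253]
eef_rot: [-180.0, -0.0, -55.0]
wrist_force: [-0.4, -0.9, 0.5]
width: 0.0001
```

Request:
carry_out:
  delta_pos:
    - [-0.23,-0.66,0.02]
    - [-0.23,-0.66,0.02]
    - [-0.23,-0.66,0.02]
    - [-0.23,-0.66,0.02]
    - [-0.23,-0.66,0.02]
  dr:
    - [0,0,-0.7]
    - [0,0,-0.7]
    - [0,0,-0.7]
    - [0,0,-0.7]
    - [0,0,-0.7]
  claw: [0,0,0,0,0]

```text
clock: 1.7
tool_pos: [0.4394, -0.2686, 0.2194]
eef_rot: [-180.0, -0.0, -37.5]
wrist_force: [0.4, 0.2, 0.7]
width: -0.0
```

Request:
carry_out:
  delta_pos:
    - [-0.23,-0.66,0.02]
    - [-0.23,-0.66,0.02]
    - [-0.23,-0.66,0.02]
    - [-0.23,-0.66,0.02]
    - [-0.23,-0.66,0.02]
  dr:
    - [0,0,-0.7]
    - [0,0,-0.7]
    - [0,0,-0.7]
    - [0,0,-0.7]
    - [0,0,-0.7]
  claw: [0,0,0,0,0]

```text
clock: 2.33
tool_pos: [0.4804, -0.0637, 0.2134]
eef_rot: [-180.0, -0.0, -20.0]
wrist_force: [-0.7, -0.5, -0.5]
width: -0.0002
```

Request:
carry_out:
  delta_pos:
    - [-0.23,-0.66,0.02]
    - [-0.23,-0.66,0.02]
    - [-0.23,-0.66,0.02]
    - [-0.23,-0.66,0.02]
    - [0,0,0]
  dr:
    - [0,0,-0.7]
    - [0,0,-0.7]
    - [0,0,-0.7]
    - [0,0,-0.7]
    - [0,0,-0.7]
  claw: [0,0,0,0,0]

```text
clock: 2.95
tool_pos: [0.467, 0.1049, 0.2087]
eef_rot: [-180.0, -0.0, -2.3]
wrist_force: [1.3, -0.9, -1.1]
width: 0.0002
```

```bash
python3 - <<'E'
from plan import *
T=np.eye(4);T[:3,:3]=R0.as_matrix();T[:3,3]=p0
M=np.array(vision.camera_params("wrist")["mount"]);P=T@M
im,d=vision.grab_frame("wrist");cv2.imwrite("pics/w0.png",im[:,:,::-1])
for r in models.mark_of("meter_thumb","wrist"):
    a=px2w("wrist",r["uv"],0,P);b=px2w("wrist",r["uv"],1,P);print(r,a+(.085-a[2])/(b[2]-a[2])*(b-a))
K=np.array(vision.camera_params("wrist")["K"])
v,u=np.mgrid[:480,:640]
Q=np.stack([(u-K[0,2])/K[0,0]*d,-(v-K[1,2])/K[1,1]*d,-d,np.ones_like(d)],-1)@P.T
x,y,z=Q[...,0],Q[...,1],Q[...,2]
m=(d>0)&(z>.08)&(z<.092)&(x>.42)&(x<.5)&(y>.15)&(y<.23)
if m.sum(): print(cv2.minAreaRect(np.stack([x[m],y[m]],1).astype(np.float32)),np.median(z[m]))
m=(d>0)&(z>.05)&(z<.066)&(x>.42)&(x<.6)&(y>.1)&(y<.3)
print(np.median(z[m]) if m.sum() else 0)
E
```

```text
{'uv': [295.0, 126.5], 'score': 0.72} [0.45529932 0.18586484 0.085     ]
((0.45523321628570557, 0.18791888654232025), (0.011859478428959846, 0.02367597259581089), 87.79141998291016) 0.0847108726844128
0.059549505224494925
```

View pics/w0.png

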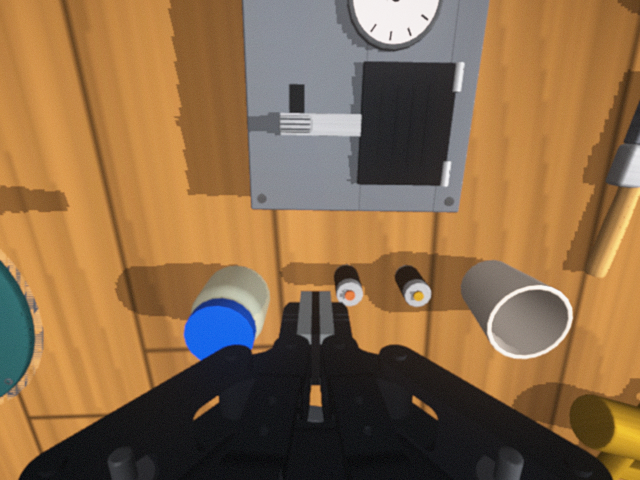

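Request:
carry_out:
  delta_pos:
    - [-0.17,-0.36,0.4]
    - [-0.16,-0.36,0.6]
    - [0,0,0.6]
    - [0,0,0.4]
    - [0,0,0.2]
  dr:
    - [0,0,0.16]
    - [0,0,0]
    - [0,0,0]
    - [0,0,0]
    - [0,0,0]
  claw: [0,0,0,0,0]

```text
clock: 3.68
tool_pos: [0.45, 0.1455, 0.0755]
eef_rot: [180.0, 0.1, -3.6]
wrist_force: [0.6, -0.4, 0.4]
width: 0.0002
```

Request:
carry_out:
  delta_pos:
    - [0,0,0]
  dr:
    - [0,0,0]
  claw: [0]

```text
clock: 3.8
tool_pos: [0.4502, 0.1458, 0.0763]
eef_rot: [180.0, 0.0, -3.5]
wrist_force: [0.4, 0.2, 0.0]
width: -0.0001
```

Request:
carry_out:
  delta_pos:
    - [0,0,0.05]
    - [0,-0.15,0]
    - [0,-0.15,0]
    - [0,-0.1,0]
    - [0,-0.05,0]
  dr:
    - [0,0,0]
    - [0,0,0]
    - [0,0,0]
    - [0,0,0]
    - [0,0,0]
  claw: [0,0,0,0,0]

```text
clock: 4.42
tool_pos: [0.4518, 0.1732, 0.0736]
eef_rot: [180.0, 0.0, -3.4]
wrist_force: [-0.3, -3.5, 3.5]
width: 0.0001
```

Request:
carry_out:
  delta_pos:
    - [0,-0.08,0]
    - [0,-0.08,0]
    - [0,0,0]
  dr:
    - [0,0,0]
    - [0,0,0]
    - [0,0,0]
  claw: [0,0,0]

```text
clock: 4.8
tool_pos: [0.4524, 0.1831, 0.0735]
eef_rot: [-180.0, -0.0, -3.4]
wrist_force: [-0.2, 0.5, -0.3]
width: -0.0001
```

Request:
carry_out:
  delta_pos:
    - [0,-0.06,0]
    - [0,-0.04,0]
    - [0,0,0]
  dr:
    - [0,0,0]
    - [0,0,0]
    - [0,0,0]
  claw: [0,0,0]

```text
clock: 5.18
tool_pos: [0.4528, 0.1889, 0.0735]
eef_rot: [-180.0, 0.0, -3.4]
wrist_force: [-0.5, -0.9, 0.6]
width: 0.0
```

```bash
python3 - <<'E'
from h import *
im,d=vision.grab_frame("scene");cv2.imwrite("pics/s1.png",im[:,:,::-1])
print(status.state()["wrist_force"])
E
```

```text
[-0.25748233  0.18194972  0.36149273]
```

View pics/s1.png

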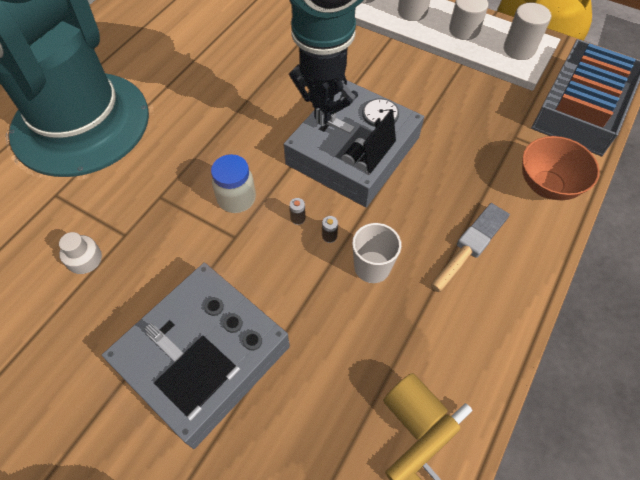

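The cover at (378,140) is springing open, and the igniter cover at (197,375) is still shut. I'll keep pushing the latch to its end stop in small steps.

Request:
carry_out:
  delta_pos:
    - [0,-0.03,0]
    - [0,-0.03,0]
    - [0,0,0]
  dr:
    - [0,0,0]
    - [0,0,0]
    - [0,0,0]
  claw: [0,0,0]

```text
clock: 5.6
tool_pos: [0.4529, 0.192, 0.0735]
eef_rot: [180.0, 0.0, -3.5]
wrist_force: [-1.4, -4.6, 1.8]
width: -0.0002
```

Request:
carry_out:
  delta_pos:
    - [0,-0.03,0]
    - [0,0,0]
  dr:
    - [0,0,0]
    - [0,0,0]
  claw: [0,0]

```text
clock: 5.85
tool_pos: [0.4529, 0.1923, 0.0734]
eef_rot: [179.8, 0.0, -3.5]
wrist_force: [-2.8, -13.2, 9.0]
width: 0.0002
```

The push force rose to 13 N with no further travel, so the latch is at its stop. I'll back off and lift clear.

Request:
carry_out:
  delta_pos:
    - [0,0.2,0]
    - [0,0.3,0]
    - [0,0.2,-0.3]
    - [0,0.2,-0.7]
    - [0,0.3,-0.8]
  dr:
    - [0,0,0]
    - [0,0,0]
    - [0,0,0]
    - [0,0,0]
    - [0,0,0]
  claw: [0,0,0,0,0]

```text
clock: 6.48
tool_pos: [0.4482, 0.1211, 0.1823]
eef_rot: [-180.0, 0.1, -3.4]
wrist_force: [1.2, -0.3, 1.1]
width: 0.0001
```

Request:
carry_out:
  delta_pos:
    - [0,0.7,-0.5]
    - [0,0.7,0]
    - [0,0.7,0]
    - [0,0,0]
    - [0,0,0]
  dr:
    - [0,0,0]
    - [0,0,0]
    - [0,0,0]
    - [0,0,0]
    - [0,0,0]
  claw: [0,0,0,0,0]

```text
clock: 7.1
tool_pos: [0.441, -0.0038, 0.2115]
eef_rot: [-180.0, -0.0, -3.5]
wrist_force: [0.6, 0.2, 0.0]
width: 0.0003
```

```bash
python3 - <<'E'
from plan import *
for c in ["scene","top"]:
    im,d=vision.grab_frame(c);cv2.imwrite(f"pics/{c}2.png",im[:,:,::-1])
v,u=np.mgrid[:480,:640]
p=vision.camera_params("top");K=np.array(p["K"]);P=np.array(p["pose"])
Q=np.stack([(u-K[0,2])/K[0,0]*d,-(v-K[1,2])/K[1,1]*d,-d,np.ones_like(d)],-1)@P.T
x,y,z=Q[...,0],Q[...,1],Q[...,2]
m=(d>0)&(z>.078)&(z<.1)&(x>.42)&(x<.5)&(y>.15)&(y<.24)
pk=np.array([x[m],y[m]]); c=cv2.minAreaRect(pk.T.astype(np.float32)); print(c,"travel",(np.array(c[0])-[.4577,.1869])@sy[:2])
m=(d>0)&(z>.075)&(x>.55)&(x<.65)&(y>.12)&(y<.24)
sxv=(x[m]-k[0])*sx[0]+(y[m]-k[1])*sx[1]; print("cover pts site x",np.percentile(sxv,[2,50,98]),"z",np.percentile(z[m],[2,50,98]))
print(status.state()["wrist_force"],status.state()["tool_pos"],status.state()["clock"])
E
```

```text
((0.4594223201274872, 0.2079824060201645), (0.012387542054057121, 0.022387003526091576), 88.65798950195312) travel 0.021144696537914613
cover pts site x [0.12573095 0.13382668 0.14231492] z [0.07638641 0.1117832  0.14027989]
[-0.71369157  0.45309475  0.06723001] [ 0.44108755 -0.00312427  0.21143904] 7.2
```

View pics/scene2.png

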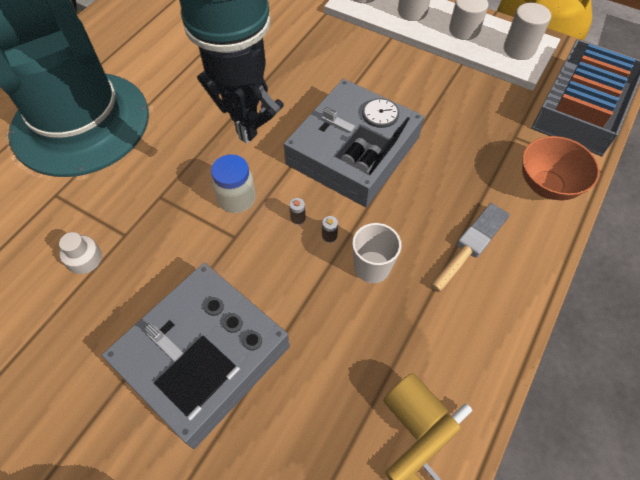

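View pics/top2.png

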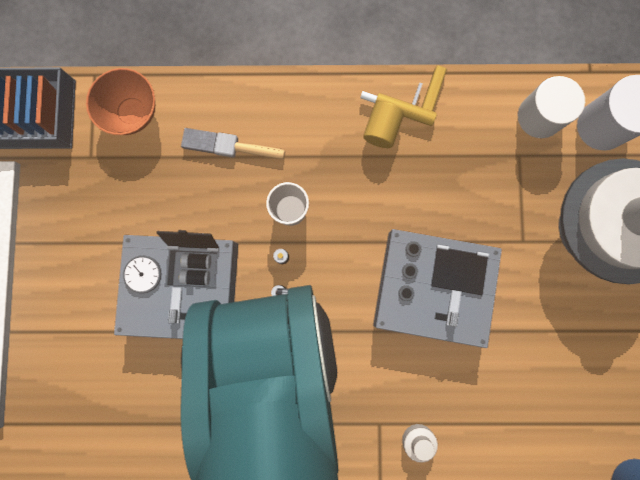

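The pictures show the cover open and leaning past vertical (top view, 188,240), with the batteries exposed. The knob has moved across to about (176,312), and the igniter cover is shut. The arm is clear, so I'll hand the job in.

```bash
python3 -c "
from rig import sign_off;print(sign_off())"
```

```text
the job is handed in; nothing more can be done
None
```

The kiln thermometer's battery cover is fully open, and I handed the job in at about 7.2 s. I pushed its latch sideways with the closed fingers until it met the end stop, then backed off and lifted clear.

- **Latch:** the last top-camera measurement gave about 21 mm of travel out of 22 mm. At the end the push force rose to about 13 N with no further movement, which fits the latch being at its stop.
- **Thermometer cover:** it leans about 0.25 rad past vertical, roughly 1.8 rad, which is fully open.
- **Igniter box:** its cover is still shut and the robot never touched it.
- **Arm:** it is clear of everything, about 0.2 m from the latch, with the wrist force near zero.

No checks failed. The top and wrist cameras disagreed by 2–3 mm on where the knob was, which did not affect the push.

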